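# Tip a battery pack out of its charging dock

## Robot

A 7-joint arm with a two-finger parallel gripper is mounted at the origin on a cart in front of the work surface, level with it; the furniture and walls round the work are solid. World frame = base frame: x ahead of the robot, y to its left, z up, the work surface at z = 0. Lengths are in m, angles in rad, forces in N, time in s.
With the tool pointing down it reaches from about 0.375 to 0.925 m from the base axis. Payload 3.1 kg.
Tool frame: the origin (TCP) lies at the very end of the fingers, on their centre line; the grasp point (between the pads) lies 19 mm behind it (hold_point_z is the distance from the TCP to the grasp point, in m); z points along the fingers, y is the line along which they close (so a half turn about z gives the same grasp; the last joint's range is limited). The gripper opens to 85 mm and grips with 20 to 120 N. Pads are 22 mm wide; open, the fingers measure 114 mm over their backs; the gripper's body (76 mm by 85 mm) begins 54 mm behind the grasp point. The pads swing forward as they close: fully open they stand 13 mm farther back than shut.
Start: joints at [1.176, 0.383, 0.044, 1.598, -0.018, 1.161, -0.05], TCP at [0.19, -0.622, 0.231] pointing down, gripper open.
Joint ranges: [-2.61, 2.61], [-0.41, 2.15], [-1.48, 1.57], [0, 2.5], [-1.57, 4.71], [0.05, 1.97], [-2.85, 2.85]. Speed limits (rad/s): [2.79, 2.79, 3.14, 3.14, 3.14, 3.14, 3.14].

## Interface

Orientations are given as a unit quaternion [x, y, z, w].
In Python, from cell import sense, grab_frame, get_calibration, close_job, recognise, silhouettes, hold_point_z gives the robot as it stands.
- The arm moves only by the tool send_rows, never from a script. Its argument "targets" is a list of rows, each a list of 7 numbers: the shift along the tool's x, y, z in mm, then the turn, a rotation vector about the tool's x, y, z in rad, then the gripper's target within -1 to 1 (shut at 1, half-way at 0, fully open at -1). In form: [[x, y, z, wx, wy, wz, jaw], ...]. A call has 1 to 8 rows; each row is the pose to reach, as a shift and turn from the pose commanded when the call began, along the tool's axes at that moment; what a row does not reach only later rows make up. A row lasts 1/12 s, in which the tool goes at most 41.7 mm and 7.16 degrees, less where a joint would pass 70% of its speed; a pose out of reach is approached as far as the arm can. A call with a gripper value outside its range is refused whole. The fingers move at their own pace and stop on an object; "newtons" is the grip in N (left out, the last holds). Time passes only in rows, so rows that repeat a pose let the fingers close. It gives the time, the measured TCP pose, the force, the opening and the grip force at its end, in the units of the state.
- sense(): the state, without advancing time (a new reading comes with each control period).
- grab_frame(name): name is "side" or "top"; returns the picture (480x640x3 uint8, blue, green, red); there is no depth.
- get_calibration(name): a dict with "intrinsics" (3x3 intrinsics, pixels), "k1" (the pictures are not rectified: a ray, as slopes to the right and down, at radius r is drawn at 1 + k1 r^2 times it, then the intrinsics apply), "eye" and "attitude" of the camera in the world. Camera axes: x right, y down, z forward; pixel columns grow to the right and rows downward; lengths in m; the calibration is good to about 2 mm. A picture is of the moment at which its call begins. get_calibration takes no time and is no camera call.
- close_job(): hands the job in; it is judged then, once.
Trained networks look in the newest picture that a camera, given by its name, has taken for a name from the list of things; names that differ only in an ending like _2 or _b are one class to them, and where a whole thing is asked for, a point or a joint stands for the part that bears it (a point fixed in the world has none). Each returns a list of dicts, best first, with "conf" (0 to 1); they miss things now and then, are a little off and sometimes report something else, mostly with a low value. They report only what shows in the picture. A call takes as long as a camera call.
- recognise(camera, query): "centre" ([x, y, z] in m, in the coordinates of the camera as it stood for that picture, good to about 4 mm: the middle of the surface that is visible of it).
- silhouettes(camera, query): "region" (480x640 bool, what is visible of it).
The state is a dict: "clock": time; "qpos": joint angles; "joint_velocities": joint speeds; "joint_efforts": joint torques, N m; "tool_pos": TCP position; "orientation": TCP orientation; "contact_force": force on the tool from outside, world axes, zero at the start; "wrist_torque": the same for the moment, N m; "gripper_width": finger opening in m; "gripper_force": force on a finger pad.
Only numpy, scipy, OpenCV 4.12 (cv2) and the standard library are available. Lean on these libraries where they do the work, as an engineer would, in place of code of your own. Each camera call takes 0.05 s, during which the arm holds its last target. There are 200 camera calls.

## Task

Take the charged battery pack out of the bench charging dock and lay it in the open tray. It sits flush in its well, so push down its far end, under the overhanging head, until the near end tips up, then grip the raised end, lift the pack out and set it down flat in the tray, right way up, without dropping it. Leave the conduit offcut, the box of screws and the pliers where they are.

Things in the scene. Friction and masses are not known exactly. Their poses are not given: they have to be found in the camera images.
- dock: Grey bench charging dock, fixed, 215 mm long (own x -95 to +120), 96 mm wide, deck 65 mm high; a head on a column (x +100 to +120 mm) overhangs its far end. Origin on its underside, below the middle of well, pack and cradle pivot; +x points from the near end (towards the robot) to the far end with the head, +z up.
- well (a point): Middle of the well's mouth, on the dock's x = 0 at deck height (65 mm); axes as the dock's. The well runs from x = -77.5 to +82 mm, is 52 mm wide, its floor 57 mm below this point.
- head_edge (a point): Middle of the lower front edge of the overhanging head: 28 mm beyond the dock's origin in x, 187 mm up (122 mm above the deck). The head is 30 mm thick, 96 mm wide and covers the far part of the pack; beneath it is open in front and at both sides. A tool leaning back 30 to 45 degrees towards the robot reaches under it; an upright one does not.
- pack: Black flat battery pack, loose, 150 x 48 x 18 mm (own x, y, z), 0.12 to 0.24 kg, balanced. Origin at the centre of its underside. It starts in the well, +x to the far end, top flush with the deck, 2 mm gaps at the sides: no grip. Ribs on top (46 to 66 mm from the middle) mark the far end. Once tipped, a lip of the cradle keeps it from sliding, and it can be gripped across its width near the raised end.
- cradle (a joint): Tilt (rad) of the cradle under the pack: 0 = flush, 0.4 = stop; grows as the far end sinks and the near end rises (29 mm each at 0.4). Axis: the dock's y through x = 0, 56 mm up, at the pack's mid-height. No spring, 0.15 N m of friction: it stays as left; about 4 N, 45 mm beyond the axis, turns it. Cradle floor 34 mm wide, 4 mm thick.
- tray: Open dark steel tray, fixed to the desk, outside 210 x 130 x 24 mm (own x, y, z), walls and floor 4 mm thick. Origin at the centre of its underside; its long side is its own x. The pack fits in along the tray's x.
- tray_in (a point): Centre of the tray's inner floor, 4 mm above the desk; axes as the tray's.
- offcut: Bystander: piece of white conduit, 110 mm long, 20 mm thick, lying loose between dock and tray. Origin at the centre of its underside, long along its own y.
- screw_box: Bystander: loose brown cardboard box of screws, 56 x 85 x 42 mm, between dock and tray. Origin at the centre of its underside, long along its own y.
- pliers: Bystander: loose combination pliers, 56 x 167 x 14 mm, at the right edge of the desk. Origin at the centre of its underside, long along its own y.

How it is judged:
On the way, in this order (a step that is already met when the one before it is completed fails the run):
1. The far end of the pack has been pushed down, so that it stands tipped in its cradle with the near end raised (value of joint cradle above 0.25 rad and horizontal distance between pack and dock below 0.03 m and angle between pack's own z axis and vertical above 0.2 rad), for 0.2 s.
2. The pack is lifted out of the dock (height (world z) of pack above 0.085 m), for 0.1 s.
At the end, for the whole second after the job is handed in: The pack lies still in the tray, right way up and flat on the tray's floor (underside within 6 mm of it, tilted less than 0.08 rad), its middle within 60 mm of the tray's middle (horizontal distance between pack and tray_in below 0.06 m and z of pack in the frame of tray_in between -0.004 and 0.006 m and angle between pack's own z axis and vertical below 0.08 rad and linear speed of pack below 0.02 m/s and angular speed of pack below 0.1 rad/s); the robot touches nothing.
It fails at once if The pack is dropped or thrown (moves faster than 0.6 m/s while not held) (linear speed of pack above 0.6 m/s and contact force between the fingers and pack below 0.2 N).
It fails at once if The conduit offcut is moved by more than 30 mm (distance of offcut from where it was at the start of the episode above 0.03 m).
It fails at once if The box of screws is moved by more than 30 mm (distance of screw_box from where it was at the start of the episode above 0.03 m).
It fails at once if The pliers is moved by more than 30 mm (distance of pliers from where it was at the start of the episode above 0.03 m).
It also fails if it takes over 58 s, if anything falls off the work surface, if the arm or the gripper's body presses on something with over 40 N, if the wrist force passes 120 N, or if a joint passes its speed limit or range.

## Working session

There is one attempt and no reset: what is moved stays moved. The work goes in short steps, Python scripts to look and compute and a tool call to move; the robot and the scene stay as the last step left them, time stands still between calls to the robot, and variables do not carry over. Pictures are saved under pics/ and viewed, at most 10 in all, crops included, and the job is handed in when it is done.

Besides the shell and the picture viewer there is one more tool, called after "Call:" by a JSON object that holds its "fn" and its "kwargs". send_rows: Moves the arm, as the interface text tells. Its arguments: {"type":"object","properties":{"targets":{"type":"array"},"newtons":{"type":"number"}},"required":["targets"]}

```bash
ls; mkdir -p pics
cat > h.py <<'E'
import numpy as np, cv2
from scipy.spatial.transform import Rotation as R
from cell import *
def cal(c):
    d=get_calibration(c); return np.array(d["intrinsics"]),d["k1"],np.array(d["eye"]),d["attitude"]
def rot(a):
    a=np.array(a); return a if a.shape==(3,3) else R.from_quat(a).as_matrix()
def ray(c,uv):
    K,k,e,a=cal(c); uv=np.atleast_2d(np.asarray(uv,float))
    p=cv2.undistortPoints(uv[:,None],K,np.array([k,0,0,0,0.]))[:,0]
    return e,np.c_[p,np.ones(len(p))]@rot(a).T
def onz(c,uv,z):
    e,d=ray(c,uv); return e+d*((z-e[2])/d[:,2])[:,None]
def proj(c,P):
    K,k,e,a=cal(c); q=(np.atleast_2d(P)-e)@rot(a)
    return cv2.projectPoints(q[:,None],np.zeros(3),np.zeros(3),K,np.array([k,0,0,0,0.]))[0][:,0]
def world(c,p):
    _,_,e,a=cal(c); return rot(a)@np.array(p)+e
E
python3 - <<'E'
from h import *
np.set_printoptions(precision=4,suppress=True)
for c in("side","top"):
    cv2.imwrite(f"pics/{c}0.png",grab_frame(c)); print(c,get_calibration(c))
    for q in("dock","pack","tray","offcut","screw_box","pliers","head_edge"):
        r=recognise(c,q)[:2]; print(q,[(round(x["conf"],2),world(c,x["centre"])) for x in r])
        s=silhouettes(c,q)[:1]
        for x in s:
            m=x["region"].astype(np.uint8); 
            cs=max(cv2.findContours(m,0,2)[0],key=cv2.contourArea); print("  ",round(x["conf"],2),m.sum(),cv2.minAreaRect(cs))
print(sense(), hold_point_z)
E
```

```text
pics
side {'intrinsics': array([[470.3854,   0.    , 320.4284],
       [  0.    , 470.3854, 238.6362],
       [  0.    ,   0.    ,   1.    ]]), 'k1': -0.07686920998622862, 'eye': array([0.4443, 0.9129, 0.6658]), 'attitude': array([-0.0562,  0.8515, -0.5201,  0.0351])}
dock [(0.97, array([ 0.6342, -0.1149,  0.0598]))]
   0.71 4205 ((314.0, 239.0), (94.0, 88.0), 90.0)
pack [(0.84, array([ 0.5895, -0.1533,  0.0643]))]
   0.72 548 ((320.5852966308594, 255.3911590576172), (57.06219482421875, 10.660813331604004), 4.39870548248291)
tray [(0.96, array([0.5832, 0.2488, 0.0012]))]
   0.69 6051 ((294.0, 381.0), (56.0, 116.0), 90.0)
offcut [(0.58, array([0.4966, 0.0133, 0.0159]))]
   0.68 371 ((348.4888000488281, 311.279541015625), (47.12232208251953, 8.353320121765137), 2.2906100749969482)
screw_box [(0.88, array([0.6531, 0.0359, 0.0393]))]
   0.83 1085 ((283.87298583984375, 301.8975830078125), (40.28840255737305, 28.790367126464844), 5.19442892074585)
pliers [(0.54, array([ 0.5495, -0.4247,  0.0107]))]
   0.69 379 ((341.0, 230.5), (9.0, 52.0), 90.0)
head_edge [(0.82, array([ 0.6412, -0.1096,  
[... 1082 characters left out ...]
262.0), (70.0, 24.0), 90.0)
head_edge [(0.69, array([ 0.627 , -0.1581,  0.219 ]))]
   0.88 3841 ((352.5, 235.0), (114.0, 49.0), 90.0)
{'clock': 1.5, 'qpos': array([ 1.1762,  0.3829,  0.0439,  1.5979, -0.0179,  1.1612, -0.0499]), 'joint_velocities': array([ 0.0007, -0.0002,  0.0004, -0.001 ,  0.0018,  0.0005, -0.0002]), 'joint_efforts': array([  0.0001, -43.3434,   1.0228, -24.9911,   0.0104,   0.0019,
         0.    ]), 'tool_pos': array([ 0.1901, -0.6216,  0.2313]), 'orientation': array([ 0.989 ,  0.1479,  0.    , -0.    ]), 'contact_force': array([0.4632, 0.1995, 0.236 ]), 'wrist_torque': array([ 0.0251, -0.0722,  0.0099]), 'gripper_force': 0.0, 'gripper_width': 0.08531201622485204} 0.0187
```

Run:
```python
import cv2
a=cv2.imread("pics/top0.png")[150:350,130:390]; b=cv2.imread("pics/side0.png")[170:430,200:420]
cv2.imwrite("pics/top1.png",cv2.resize(a,None,fx=3,fy=3,interpolation=2)); cv2.imwrite("pics/side1.png",cv2.resize(b,None,fx=2.3,fy=2.3,interpolation=2))
```

```text
(no output)
```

View pics/top1.png

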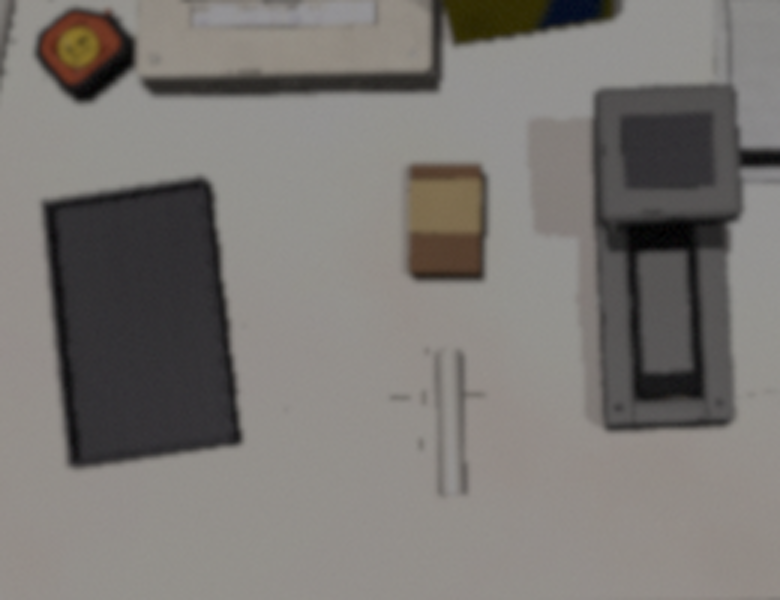

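View pics/side1.png

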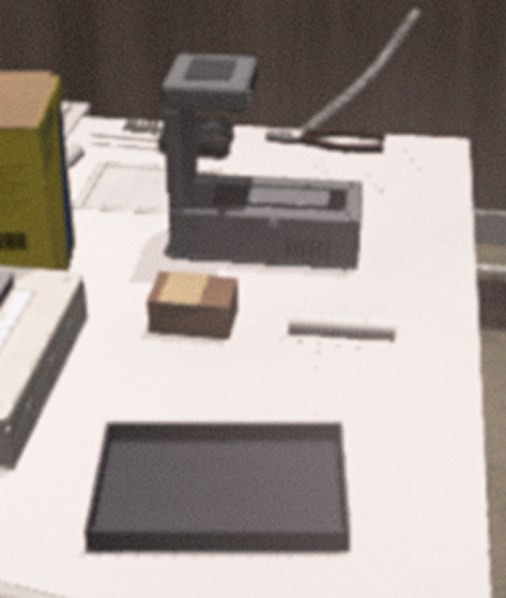

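The top crop shows the dock at right, with deck near corners at about full-image (332,293) and (374,292) and the head covering the far end. The tray is at left and tilted a few degrees, with the box and offcut in between. The side crop agrees. I'll fit the poses of the dock and tray from corners in both views.

```bash
cat > fit.py <<'E'
from h import *
from scipy.optimize import least_squares
np.set_printoptions(precision=4,suppress=True)
T=lambda p:np.array(p)/3+[130,150]
S=lambda p:np.array(p)/2.3+[200,170]
def fit(obs,x0):
    def pts(v,P): 
        c,s=np.cos(v[2]),np.sin(v[2]); P=np.array(P)/1000
        return np.c_[v[0]+c*P[:,0]-s*P[:,1],v[1]+s*P[:,0]+c*P[:,1],P[:,2]]
    f=lambda v:np.concatenate([(proj(c,pts(v,P))-p).ravel() for c,P,p in obs])
    r=least_squares(f,x0,loss="soft_l1"); print(r.x); [print(o[0],e) for o,e in zip(obs,[ (proj(c,pts(r.x,P))-p).round(1).tolist() for c,P,p in obs])]
    return r.x
h=[[120,48,217],[120,-48,217],[28,-48,217],[28,48,217]]
d=fit([("top",h+[[-95,48,65],[-95,-48,65]],T([[597,88],[737,88],[740,218],[600,220],[604,428],[733,425]])),
 ("side",h+[[-95,48,65],[-95,-48,65],[-95,48,0]],S([[163,92],[178,55],[257,60],[249,97],[358,205],[361,182],[357,268]]))],[.6,-.15,0])
q=[[105,65,24],[105,-65,24],[-105,-65,24],[-105,65,24]]
t=fit([("top",q,T([[45,203],[208,180],[240,440],[73,465]])),("side",q,S([[90,533],[108,425],[341,425],[348,533]]))],[.58,.25,0])
E
python3 fit.py
python3 - <<'E'
from h import *
for c,q,z in(("top","offcut",.01),("top","screw_box",.042)):
    m=silhouettes(c,q)[0]["region"].astype(np.uint8); cs=max(cv2.findContours(m,0,2)[0],key=cv2.contourArea)
    print(q,onz(c,cv2.boxPoints(cv2.minAreaRect(cs)),z).round(3))
K,k,e,a=cal("side");print(onz("side",[[293,230]],.1))
E
```

```text
[ 0.5858 -0.1573  0.0171]
top [[-1.3, 0.1], [-0.0, -1.6], [1.3, 0.2], [-0.6, 1.2], [-0.3, -0.2], [0.2, -0.8]]
side [[-1.3, -3.6], [0.0, -2.0], [0.8, -2.7], [-1.0, -4.1], [0.9, 6.7], [1.3, -1.2], [0.5, 1.1]]
[0.5811 0.246  0.1361]
top [[-1.0, -0.3], [-0.8, -1.1], [-0.8, 0.9], [-1.1, 1.1]]
side [[-2.5, -1.9], [-0.8, -2.7], [0.7, -2.9], [1.7, -1.9]]
offcut [[ 0.555  0.015  0.01 ]
 [ 0.555 -0.003  0.01 ]
 [ 0.449 -0.003  0.01 ]
 [ 0.449  0.016  0.01 ]]
screw_box [[ 0.701  0.035  0.042]
 [ 0.699 -0.025  0.042]
 [ 0.604 -0.024  0.042]
 [ 0.605  0.035  0.042]]
[[ 0.67215491 -0.22177202  0.1       ]]
```

```bash
cat > goal.py <<'E'
import sys
from h import *
np.set_printoptions(precision=3,suppress=True)
F={"d":(.5858,-.1573,.0171),"t":(.5811,.246,.1361)}
def goal(f,p,lean,yaw=0):  # p mm in frame f (z above desk), lean deg back to robot, tool x forward
    x,y,a=F[f]; Rz=R.from_euler("z",a); s=sense()
    P=np.array([x,y,0])+Rz.apply(np.array(p)/1000)
    l=np.radians(lean)
    Q=R.from_euler("z",a+yaw)*R.from_matrix(np.array([[np.cos(l),0,np.sin(l)],[0,-1,0],[np.sin(l),0,-np.cos(l)]]))
    q=R.from_quat(s["orientation"])
    print(s["clock"],"shift",(q.inv().apply(P-s["tool_pos"])*1000).round(1),"turn",(q.inv()*Q).as_rotvec().round(3),"world",P)
def where(f="d"):
    x,y,a=F[f]; s=sense(); Rz=R.from_euler("z",-a)
    print("in",f,(Rz.apply(s["tool_pos"]-[x,y,0])*1000).round(1),(Rz*R.from_quat(s["orientation"])).as_matrix()[:,2],"F",s["contact_force"],"w",s["gripper_width"],s["gripper_force"],"q",s["qpos"])
E
python3 -c "
from goal import *
goal('d',[-110,0,250],40); where()"
```

```text
1.6 shift [ 408.5 -358.6  -18.7] turn [-0.098  0.693  0.268] world [ 0.476 -0.159  0.25 ]
in d [-403.6 -457.4  231.3] [ 0.  0. -1.] F [ 0.023 -0.449 -0.349] w 0.0851920430968692 0.0 q [ 1.176  0.383  0.044  1.598 -0.018  1.161 -0.05 ]
```

Call:
{"fn": "send_rows", "kwargs": {"targets": [[408, -358, -19, -0.098, 0.693, 0.268, 1], [408, -358, -19, -0.098, 0.693, 0.268, 1], [408, -358, -19, -0.098, 0.693, 0.268, 1], [408, -358, -19, -0.098, 0.693, 0.268, 1], [408, -358, -19, -0.098, 0.693, 0.268, 1], [408, -358, -19, -0.098, 0.693, 0.268, 1], [408, -358, -19, -0.098, 0.693, 0.268, 1], [408, -358, -19, -0.098, 0.693, 0.268, 1]], "newtons": 60}}

```text
clock: 2.27
tool_pos: [0.3633, -0.3371, 0.2413]
orientation: [0.94, 0.005, 0.341, -0.003]
contact_force: [2.0, 0.6, 0.9]
gripper_width: 0.0001
gripper_force: 0.0
```

```bash
python3 -c "
from goal import *
goal('d',[-110,0,250],40); where()"
```

```text
2.2667 shift [  93.2 -176.6   67.1] turn [ 0.002  0.002 -0.006] world [ 0.476 -0.159  0.25 ]
in d [-225.5 -176.   241.3] [ 0.642 -0.002 -0.767] F [2.025 0.644 0.94 ] w 7.434298509311773e-05 0.0 q [ 1.24  -0.064 -0.202  2.27  -0.931  0.785  0.112]
```

Call:
{"fn": "send_rows", "kwargs": {"targets": [[93, -177, 67, 0.002, 0.002, -0.006, 1], [93, -177, 67, 0.002, 0.002, -0.006, 1], [93, -177, 67, 0.002, 0.002, -0.006, 1], [93, -177, 67, 0.002, 0.002, -0.006, 1], [93, -177, 67, 0.002, 0.002, -0.006, 1], [93, -177, 67, 0.002, 0.002, -0.006, 1], [93, -177, 67, 0.002, 0.002, -0.006, 1], [93, -177, 67, 0.002, 0.002, -0.006, 1]]}}

```text
clock: 2.93
tool_pos: [0.4763, -0.1598, 0.2515]
orientation: [0.939, 0.012, 0.343, -0.002]
contact_force: [-0.6, -0.8, 0.1]
gripper_width: -0.0002
gripper_force: 0.0
```

```bash
python3 -c "
from goal import *
goal('d',[-39,0,190],40);goal('d',[57,0,78],40); where()"
```

```text
2.9333 shift [14.3 -0.4 92.4] turn [-0.001 -0.002  0.007] world [ 0.547 -0.158  0.19 ]
2.9333 shift [ 15.6  -0.3 239.9] turn [-0.001 -0.002  0.007] world [ 0.643 -0.156  0.078]
in d [-109.5   -0.6  251.5] [ 0.644  0.001 -0.765] F [-0.55  -0.759  0.051] w -0.0002326673502814252 0.0 q [ 1.038 -0.226 -0.549  2.36  -0.962  0.519 -0.334]
```

Call:
{"fn": "send_rows", "kwargs": {"targets": [[15, 0, 40, 0, 0, 0.007, 1], [15, 0, 80, 0, 0, 0.007, 1], [15, 0, 115, 0, 0, 0.007, 1], [15, 0, 150, 0, 0, 0.007, 1], [15, 0, 180, 0, 0, 0.007, 1], [15, 0, 205, 0, 0, 0.007, 1], [15, 0, 225, 0, 0, 0.007, 1], [15, 0, 235, 0, 0, 0.007, 1]]}}

```text
clock: 3.6
tool_pos: [0.6424, -0.1649, 0.0906]
orientation: [0.945, 0.013, 0.328, -0.008]
contact_force: [0.0, 0.5, 0.4]
gripper_width: -0.0003
gripper_force: 0.0
```

```bash
python3 -c "
from goal import *
goal('d',[57,0,74],40);where()
a=grab_frame('side')[170:310,240:400];b=grab_frame('top')[170:310,300:400]
cv2.imwrite('pics/p1.png',cv2.resize(cv2.hconcat([a,b]),None,fx=3,fy=3,interpolation=2))"
```

```text
3.6 shift [-9.8 -8.5 13.5] turn [-0.013  0.03   0.005] world [ 0.643 -0.156  0.074]
in d [56.5 -8.6 90.6] [ 0.62   0.012 -0.785] F [0.027 0.453 0.364] w -0.0002512714974759157 0.0 q [ 0.672  0.412 -0.432  2.131 -1.568  0.055  0.334]
```

View pics/p1.png

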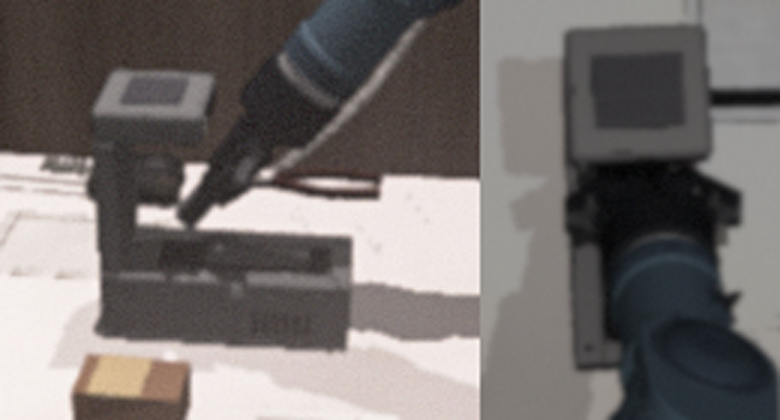

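Side crop: the fingertip is above the far part of the pack, under the head, with the body just below the head. The wrist, though, is almost straight and q5 is at its limit, so I'll back off and use a lean azimuth towards the base and a smaller lean.

```bash
python3 -c "
from goal import *
goal('d',[10,0,105],36,-.2)"
```

```text
3.7 shift [-28.6  -8.6 -39.5] turn [-0.134 -0.041  0.156] world [ 0.596 -0.157  0.105]
```

Call:
{"fn": "send_rows", "kwargs": {"targets": [[-15, -5, -20, 0, 0, 0, 1], [-29, -9, -40, -0.07, -0.04, 0.08, 1], [-29, -9, -40, -0.134, -0.041, 0.156, 1], [-29, -9, -40, -0.134, -0.041, 0.156, 1], [-29, -9, -40, -0.134, -0.041, 0.156, 1], [-29, -9, -40, -0.134, -0.041, 0.156, 1], [-29, -9, -40, -0.134, -0.041, 0.156, 1], [-29, -9, -40, -0.134, -0.041, 0.156, 1]]}}

```text
clock: 4.37
tool_pos: [0.5943, -0.1548, 0.1084]
orientation: [0.947, -0.085, 0.309, 0.028]
contact_force: [-0.5, -0.4, -1.0]
gripper_width: -0.0001
gripper_force: 0.0
```

```bash
python3 -c "
from goal import *
where();goal('d',[50,0,78],36,-.2)"
```

```text
in d [  8.5   2.4 108.4] [ 0.579 -0.116 -0.807] F [-0.469 -0.417 -1.008] w -6.442007608706289e-05 0.0 q [-0.008  0.249  0.216  2.265 -1.569  0.055 -0.015]
4.3667 shift [15.3 -5.8 48.8] turn [-0.001 -0.003  0.003] world [ 0.636 -0.156  0.078]
```

```bash
python3 -c "
from goal import *
goal('d',[10,0,85],30,-.2);goal('d',[41,0,78],30,-.2)"
```

```text
4.3667 shift [-12.3   2.   20. ] turn [-0.001 -0.108  0.003] world [ 0.596 -0.157  0.085]
4.3667 shift [ 8.1 -4.  43.6] turn [-0.001 -0.108  0.003] world [ 0.627 -0.157  0.078]
```

Call:
{"fn": "send_rows", "kwargs": {"targets": [[-12, 2, 20, 0, -0.108, 0, 1], [-12, 2, 20, 0, -0.108, 0, 1], [-2, -1, 30, 0, -0.108, 0, 1], [8, -4, 43, 0, -0.108, 0, 1], [8, -4, 43, 0, -0.108, 0, 1], [8, -4, 43, 0, -0.108, 0, 1], [8, -4, 43, 0, -0.108, 0, 1]]}}

```text
clock: 4.95
tool_pos: [0.6253, -0.1573, 0.077]
orientation: [0.962, -0.088, 0.257, 0.023]
contact_force: [-0.4, 0.6, -0.5]
gripper_width: 0.0002
gripper_force: 0.0
```

```bash
python3 -c "
from goal import *
where();goal('d',[41,0,68],30,-.2);goal('d',[41,0,56],30,-.2)"
```

```text
in d [39.5 -0.7 77. ] [ 0.488 -0.098 -0.867] F [-0.363  0.603 -0.529] w 0.00020497348201455612 0.0 q [-0.308  0.412  0.561  2.147 -1.093  0.229 -0.57 ]
4.95 shift [-3.4 -1.   8.5] turn [-0.001  0.002  0.   ] world [ 0.627 -0.157  0.068]
4.95 shift [-9.4 -1.  18.9] turn [-0.001  0.002  0.   ] world [ 0.627 -0.157  0.056]
```

Call:
{"fn": "send_rows", "kwargs": {"targets": [[-1, 0, 3, 0, 0, 0, 1], [-2, -1, 6, 0, 0, 0, 1], [-3, -1, 8, 0, 0, 0, 1], [-4, -1, 10, 0, 0, 0, 1], [-5, -1, 12, 0, 0, 0, 1], [-6, -1, 14, 0, 0, 0, 1], [-7, -1, 15, 0, 0, 0, 1], [-7, -1, 15, 0, 0, 0, 1]]}}

```text
clock: 5.62
tool_pos: [0.629, -0.1556, 0.0618]
orientation: [0.962, -0.087, 0.258, 0.023]
contact_force: [-1.4, -0.9, 2.9]
gripper_width: -0.0001
gripper_force: 1.3
```

```bash
python3 -c "
from goal import *
where();goal('d',[41,0,56],30,-.2)
a=grab_frame('side')[170:310,240:400];b=grab_frame('top')[170:310,300:400]
cv2.imwrite('pics/p2.png',cv2.resize(cv2.hconcat([a,b]),None,fx=3,fy=3,interpolation=2))"
```

```text
in d [43.2  1.  61.8] [ 0.491 -0.098 -0.866] F [-1.41  -0.906  2.903] w -8.711846426181843e-05 1.2846366014209565 q [-0.235  0.433  0.471  2.142 -1.169  0.19  -0.49 ]
5.6167 shift [-4.6  1.4  4.1] turn [-0.001 -0.001  0.003] world [ 0.627 -0.157  0.056]
```

View pics/p2.png

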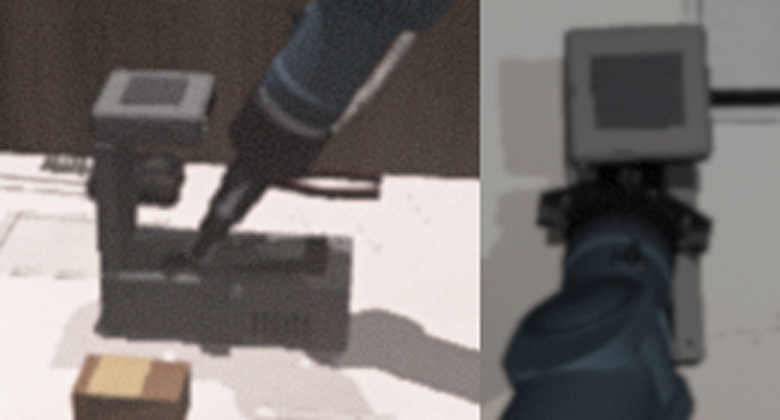

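Side crop: the fingertip is at about (195,255) inside the well and pressing with ~3 N, so the cradle is turning. I'll push further, to the stop.

Call:
{"fn": "send_rows", "kwargs": {"targets": [[-2, 1, 2, 0, 0, 0, 1], [-4, 1, 4, 0, 0, 0, 1], [-5, 1, 6, 0, 0, 0, 1], [-6, 1, 7, 0, 0, 0, 1], [-6, 1, 7, 0, 0, 0, 1], [-6, 1, 7, 0, 0, 0, 1]]}}

```text
clock: 6.22
tool_pos: [0.6295, -0.1558, 0.0549]
orientation: [0.961, -0.086, 0.26, 0.023]
contact_force: [-0.1, 1.0, 9.6]
gripper_width: 0.0
gripper_force: 3.7
```

```bash
python3 -c "
from goal import *
where();goal('d',[41,0,50],30,-.2)"
```

```text
in d [43.7  0.7 54.9] [ 0.495 -0.098 -0.864] F [-0.093  1.026  9.64 ] w 2.387920467357693e-05 3.7149987391603645 q [-0.18   0.439  0.409  2.142 -1.218  0.165 -0.43 ]
6.2167 shift [-4.7  1.3  2.9] turn [-0.002 -0.005  0.003] world [ 0.627 -0.157  0.05 ]
```

Call:
{"fn": "send_rows", "kwargs": {"targets": [[0, 0, -15, 0, 0, 0, 1], [0, 0, -40, 0, 0, 0, 1], [0, 0, -75, 0, 0, 0, 1], [0, 0, -110, 0, 0, 0, 1], [0, 0, -150, 0, 0, 0, -1], [0, 0, -190, 0, 0, 0, -1], [0, 0, -200, 0, 0, 0, -1], [0, 0, -200, 0, 0, 0, -1]]}}

```text
clock: 6.88
tool_pos: [0.5581, -0.1439, 0.1974]
orientation: [0.964, -0.083, 0.251, 0.021]
contact_force: [-40.2, -86.6, 12.0]
gripper_width: 0.0486
gripper_force: 0.0
```

```bash
python3 -c "
from goal import *
where();goal('d',[-57,0,170],-10)
a=grab_frame('side')[170:310,240:400];b=grab_frame('top')[170:310,300:400]
cv2.imwrite('pics/p3.png',cv2.resize(cv2.hconcat([a,b]),None,fx=3,fy=3,interpolation=2))"
```

```text
in d [-27.5  13.8 197.4] [ 0.479 -0.091 -0.873] F [-40.153 -86.553  11.987] w 0.048562514805528915 0.0 q [-1.29   0.107  1.571  2.237 -0.37   0.418 -1.188]
6.8833 shift [-36.4  19.2  11. ] turn [ 0.031 -0.682 -0.191] world [ 0.529 -0.158  0.17 ]
```

View pics/p3.png

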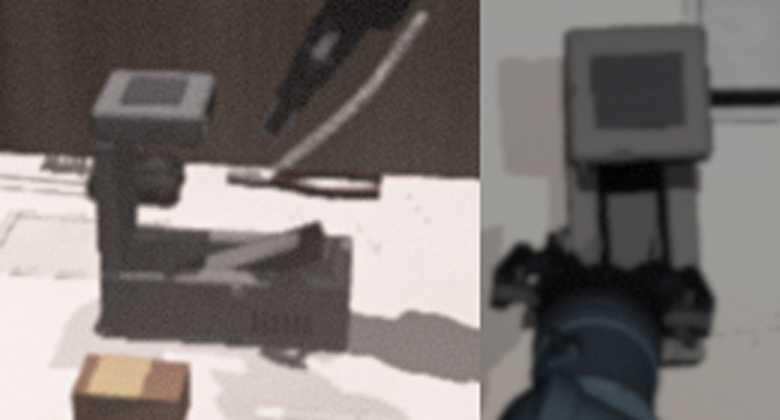

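```bash
python3 -c "
from goal import *
s=sense();print(s['joint_velocities'],s['joint_efforts'],s['wrist_torque']);where()"
```

```text
[ 0.103  0.022  0.065  0.026 -0.041 -0.033  0.044] [ -0.08   -3.056   3.175 -22.61    0.028  -1.488  -0.223] [0.081 0.507 0.011]
in d [-23.7  20.  198.8] [ 0.483 -0.084 -0.872] F [ 1.264 -0.255 -0.236] w 0.06296610720403677 0.0 q [-1.293  0.108  1.564  2.234 -0.376  0.418 -1.185]
```

Side crop: the near end of the pack is raised well above the deck at about (320,230), so the pack is tipped to the stop. The force spike was inertial, caused by the arm's fast swing near the shoulder singularity, and has gone now. I'll move more gently from here.

```bash
python3 -c "
from goal import *
goal('d',[-57,0,170],-10)"
```

```text
6.9833 shift [-39.5  25.7  10.7] turn [ 0.027 -0.685 -0.181] world [ 0.529 -0.158  0.17 ]
```

Call:
{"fn": "send_rows", "kwargs": {"targets": [[-2, 1, 0, 0, -0.03, -0.01, -1], [-5, 3, 1, 0, -0.08, -0.02, -1], [-8, 5, 2, 0.01, -0.13, -0.035, -1], [-11, 7, 3, 0.01, -0.18, -0.05, -1], [-14, 9, 4, 0.01, -0.23, -0.06, -1], [-16, 11, 4, 0.01, -0.28, -0.07, -1], [-18, 12, 5, 0.015, -0.31, -0.08, -1], [-19, 13, 5, 0.015, -0.33, -0.085, -1]]}}

```text
clock: 7.65
tool_pos: [0.5418, -0.1594, 0.184]
orientation: [0.995, -0.048, 0.089, 0.011]
contact_force: [-0.4, 0.6, -0.0]
gripper_width: 0.0855
gripper_force: 0.0
```

```bash
python3 -c "
from goal import *
where();goal('d',[-57,0,170],-10)"
```

```text
in d [-44.   -1.4 184. ] [ 0.176 -0.034 -0.984] F [-0.358  0.59  -0.028] w 0.08550834379496275 0.0 q [-0.784  0.334  1.172  2.026 -0.455  0.848 -1.047]
7.65 shift [-15.4  -0.1  11.4] turn [ 0.014 -0.353 -0.116] world [ 0.529 -0.158  0.17 ]
```

Call:
{"fn": "send_rows", "kwargs": {"targets": [[-1, 0, 1, 0, -0.04, -0.01, -1], [-3, 0, 2, 0, -0.09, -0.03, -1], [-6, 0, 4, 0, -0.14, -0.05, -1], [-8, 0, 6, 0.01, -0.19, -0.06, -1], [-10, 0, 8, 0.01, -0.24, -0.08, -1], [-13, 0, 9, 0.01, -0.29, -0.1, -1], [-15, 0, 11, 0.014, -0.33, -0.11, -1], [-15, 0, 11, 0.014, -0.353, -0.116, -1]]}}

```text
clock: 8.32
tool_pos: [0.5293, -0.1568, 0.1702]
orientation: [0.996, 0.01, -0.088, 0.001]
contact_force: [1.5, -0.2, -0.2]
gripper_width: 0.0855
gripper_force: 0.0
```

```bash
python3 -c "
from goal import *
where();goal('d',[-57,0,100],-10);goal('d',[-57,0,68],-10)
for c in('side','top'):
    grab_frame(c)
    for x in recognise(c,'pack')[:1]: print(c,x['conf'],world(c,x['centre']))"
```

```text
in d [-56.5   1.5 170.2] [-0.175  0.    -0.985] F [ 1.48  -0.195 -0.214] w 0.08548330124443927 0.0 q [-0.586  0.569  1.029  1.802 -0.434  1.23  -0.956]
8.3167 shift [11.8  1.5 69.2] turn [-0.     0.001  0.003] world [ 0.529 -0.158  0.1  ]
8.3167 shift [ 17.4   1.5 100.7] turn [-0.     0.001  0.003] world [ 0.529 -0.158  0.068]
side 0.79 [ 0.559 -0.146  0.071]
```

Lower in two stages, checking with a picture before closing.

Call:
{"fn": "send_rows", "kwargs": {"targets": [[2, 0, 8, 0, 0, 0, -1], [4, 1, 24, 0, 0, 0, -1], [7, 1, 42, 0, 0, 0, -1], [10, 1, 58, 0, 0, 0, -1], [13, 1, 74, 0, 0, 0, -1], [15, 1, 86, 0, 0, 0, -1], [16, 1, 93, 0, 0, 0, -1], [16, 1, 93, 0, 0, 0, -1]]}}

```text
clock: 9.18
tool_pos: [0.5285, -0.1561, 0.0754]
orientation: [0.996, 0.011, -0.087, 0.0]
contact_force: [0.5, 0.0, -0.1]
gripper_width: 0.0855
gripper_force: 0.0
```

```bash
python3 -c "
from goal import *
where();goal('d',[-57,0,68],-10)
a=grab_frame('side')[190:310,260:400];b=grab_frame('top')[190:310,310:390]
cv2.imwrite('pics/p4.png',cv2.resize(cv2.hconcat([a,b]),None,fx=3.6,fy=3.6,interpolation=2))"
```

```text
in d [-57.3   2.2  75.4] [-0.174  0.001 -0.985] F [ 0.523  0.041 -0.138] w 0.0854693239871446 0.0 q [-0.51   0.687  0.924  1.857 -0.541  1.08  -0.895]
9.1833 shift [1.5 2.2 7.3] turn [-0.001  0.001  0.005] world [ 0.529 -0.158  0.068]
```

View pics/p4.png

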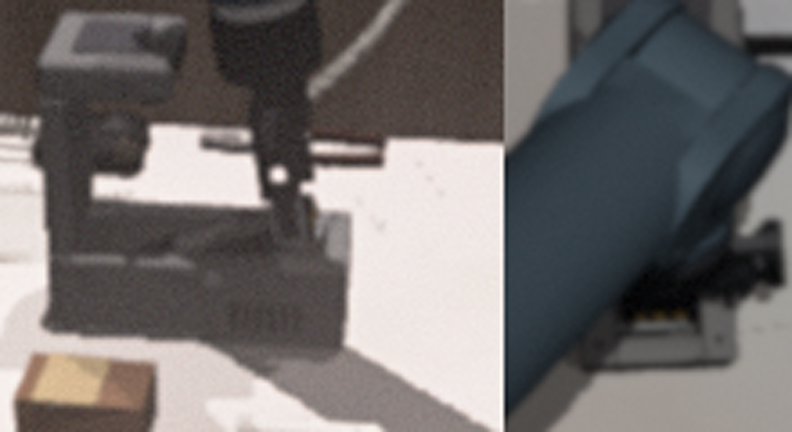

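Side crop: the fingers straddle the raised end at about (295,225), and the top view shows the contacts beyond it. I'll lower 7 mm and close.

Call:
{"fn": "send_rows", "kwargs": {"targets": [[1, 1, 4, 0, 0, 0, -1], [1, 2, 7, 0, 0, 0, -1], [1, 2, 7, 0, 0, 0, 1], [1, 2, 7, 0, 0, 0, 1], [1, 2, 7, 0, 0, 0, 1], [1, 2, 7, 0, 0, 0, 1], [1, 2, 7, 0, 0, 0, 1], [1, 2, 7, 0, 0, 0, 1]], "newtons": 70}}

```text
clock: 9.95
tool_pos: [0.53, -0.1588, 0.0703]
orientation: [0.996, 0.011, -0.086, 0.001]
contact_force: [-1.0, -0.6, 1.8]
gripper_width: 0.0463
gripper_force: 73.3
```

```bash
python3 -c "
from goal import *
where();goal('d',[-59,0,128],-10);goal('d',[-59,0,98],-10)"
```

```text
in d [-55.9  -0.6  70.3] [-0.171 -0.    -0.985] F [-0.967 -0.613  1.791] w 0.04634073608901638 73.26625943183899 q [-0.501  0.695  0.918  1.857 -0.548  1.07  -0.888]
9.95 shift [-13.   -0.6 -56.3] turn [ 0.    -0.003  0.005] world [ 0.527 -0.158  0.128]
9.95 shift [ -7.8  -0.6 -26.8] turn [ 0.    -0.003  0.005] world [ 0.527 -0.158  0.098]
```

Call:
{"fn": "send_rows", "kwargs": {"targets": [[-1, 0, -3, 0, 0, 0, 1], [-3, 0, -10, 0, 0, 0, 1], [-5, 0, -18, 0, 0, 0, 1], [-7, 0, -27, 0, 0, 0, 1], [-10, 0, -37, 0, 0, 0, 1], [-12, 0, -47, 0, 0, 0, 1], [-13, 0, -54, 0, 0, 0, 1], [-13, 0, -56, 0, 0, 0, 1]]}}

```text
clock: 10.62
tool_pos: [0.5277, -0.1592, 0.1293]
orientation: [0.996, 0.011, -0.084, 0.001]
contact_force: [0.4, 0.6, -2.0]
gripper_width: 0.0462
gripper_force: 73.0
```

```bash
python3 -c "
from goal import *
where();goal('d',[-140,0,150],-10)
a=grab_frame('side')[170:310,240:400]
cv2.imwrite('pics/p5.png',cv2.resize(a,None,fx=3.6,fy=3.6,interpolation=2))"
```

```text
in d [-58.1  -0.9 129.3] [-0.168 -0.001 -0.986] F [ 0.44   0.562 -2.014] w 0.04620879258717804 73.02175641059875 q [-0.553  0.613  0.989  1.837 -0.479  1.156 -0.924]
10.6167 shift [-84.2  -1.3  -6.6] turn [ 0.001 -0.006  0.005] world [ 0.446 -0.16   0.15 ]
```

View pics/p5.png

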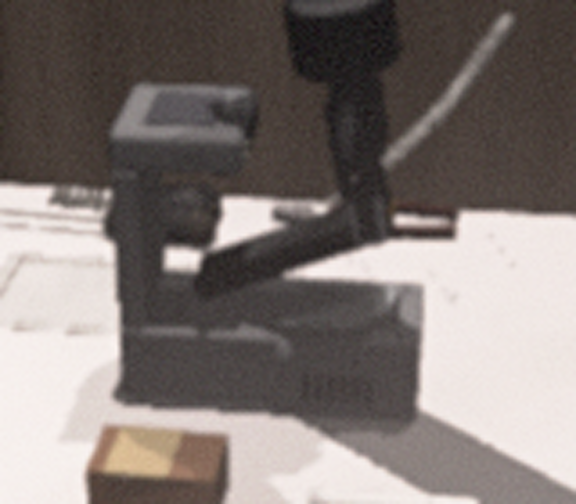

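Side crop: the pack hangs in the grip still tilted, clear of the deck, with its far end at about (210,285) beneath the head. Next: up a little more, back out, then up.

Call:
{"fn": "send_rows", "kwargs": {"targets": [[-2, 0, -8, 0, 0, 0, 1], [-4, 0, -20, 0, 0, 0, 1], [-12, 0, -22, 0, 0, 0, 1], [-26, 0, -20, 0, 0, 0, 1], [-44, 0, -17, 0, 0, 0, 1], [-64, 0, -14, 0, 0, 0, 1], [-80, 0, -20, 0, 0, 0, 1], [-86, 0, -28, 0, 0, 0, 1]]}}

```text
clock: 11.33
tool_pos: [0.4423, -0.1608, 0.1692]
orientation: [0.996, 0.009, -0.088, -0.001]
contact_force: [0.3, -0.4, -2.2]
gripper_width: 0.0472
gripper_force: 72.8
```

```bash
python3 -c "
from goal import *
where();goal('d',[-130,70,200],0);goal('t',[-70,0,180],13)
s=sense();print(s['tool_pos'])"
```

```text
in d [-143.5   -1.1  169.2] [-0.176  0.003 -0.984] F [ 0.284 -0.402 -2.153] w 0.04723357355991706 72.8467869758606 q [-0.714  0.414  1.141  1.999 -0.33   1.153 -0.965]
11.3333 shift [  8.  -71.1 -32.5] turn [-0.003  0.177  0.002] world [ 0.455 -0.09   0.2  ]
11.3333 shift [  73.9 -396.   -23. ] turn [ 0.     0.403 -0.118] world [0.512 0.237 0.18 ]
[ 0.442 -0.161  0.169]
```

Call:
{"fn": "send_rows", "kwargs": {"targets": [[0, -4, -5, 0, 0.02, 0, 1], [2, -14, -12, 0, 0.05, -0.01, 1], [5, -30, -20, 0, 0.09, -0.02, 1], [10, -50, -28, 0, 0.13, -0.03, 1], [16, -74, -30, 0, 0.17, -0.04, 1], [22, -100, -30, 0, 0.21, -0.05, 1], [28, -126, -30, 0, 0.25, -0.06, 1], [34, -150, -30, 0, 0.29, -0.07, 1]]}}

```text
clock: 12.0
tool_pos: [0.4825, -0.0088, 0.1936]
orientation: [0.997, 0.045, 0.06, -0.004]
contact_force: [0.3, -0.6, -1.6]
gripper_width: 0.0463
gripper_force: 73.0
```

```bash
python3 -c "
from goal import *
where();goal('t',[-60,0,160],13)
s=sense();print(s['tool_pos'])"
```

```text
in d [-100.7  150.2  193.6] [ 0.119  0.012 -0.993] F [ 0.292 -0.6   -1.579] w 0.04632056238160557 72.9662811756134 q [-1.405 -0.018  1.372  2.152  0.01   0.874 -1.518]
12.0 shift [  56.8 -242.    41.4] turn [ 0.005  0.107 -0.045] world [0.522 0.238 0.16 ]
[ 0.483 -0.009  0.194]
```

Call:
{"fn": "send_rows", "kwargs": {"targets": [[4, -12, 0, 0, 0.02, -0.01, 1], [9, -28, 0, 0, 0.04, -0.02, 1], [15, -48, 0, 0, 0.06, -0.02, 1], [22, -72, 0, 0, 0.08, -0.03, 1], [29, -98, 2, 0, 0.1, -0.03, 1], [36, -124, 4, 0, 0.107, -0.04, 1], [42, -146, 6, 0, 0.107, -0.04, 1], [46, -160, 8, 0, 0.107, -0.045, 1]]}}

```text
clock: 12.67
tool_pos: [0.5142, 0.1573, 0.192]
orientation: [0.991, 0.069, 0.113, -0.006]
contact_force: [0.1, 0.4, -1.5]
gripper_width: 0.0464
gripper_force: 72.9
```

```bash
python3 -c "
from goal import *
where('t');goal('t',[-60,0,120],13)
s=sense();print(s['tool_pos'])"
```

```text
in t [-78.3 -78.8 192. ] [ 0.224 -0.003 -0.975] F [ 0.116  0.395 -1.475] w 0.046399491494982036 72.93309688568115 q [-1.484  0.142  1.16   2.11  -0.119  0.756 -1.696]
12.6667 shift [  2.  -79.   74.1] turn [0.003 0.001 0.004] world [0.522 0.238 0.12 ]
[0.514 0.157 0.192]
```

Call:
{"fn": "send_rows", "kwargs": {"targets": [[0, -4, 2, 0, 0, 0, 1], [0, -14, 8, 0, 0, 0, 1], [1, -28, 18, 0, 0, 0, 1], [2, -44, 34, 0, 0, 0, 1], [2, -60, 50, 0, 0, 0, 1], [2, -72, 64, 0, 0, 0, 1], [2, -79, 72, 0, 0, 0, 1], [2, -79, 74, 0, 0, 0, 1]]}}

```text
clock: 13.33
tool_pos: [0.5206, 0.2351, 0.1182]
orientation: [0.991, 0.069, 0.111, -0.004]
contact_force: [-0.4, -0.8, -2.0]
gripper_width: 0.0464
gripper_force: 72.9
```

```bash
python3 -c "
from goal import *
where('t');goal('t',[-60,0,30],13)
a=grab_frame('side')[270:430,210:400]
print([(x['conf'],world('side',x['centre'])) for x in recognise('side','pack')[:1]])
cv2.imwrite('pics/p6.png',cv2.resize(a,None,fx=3.6,fy=3.6,interpolation=2))"
```

```text
in t [-61.4  -2.6 118.2] [ 0.221 -0.006 -0.975] F [-0.408 -0.815 -2.005] w 0.04644136884794184 72.90108561515808 q [-1.355  0.389  0.942  2.081 -0.39   0.646 -1.624]
13.3333 shift [-18.1  -3.1  86.3] turn [0.006 0.004 0.003] world [0.522 0.238 0.03 ]
[]
```

View pics/p6.png

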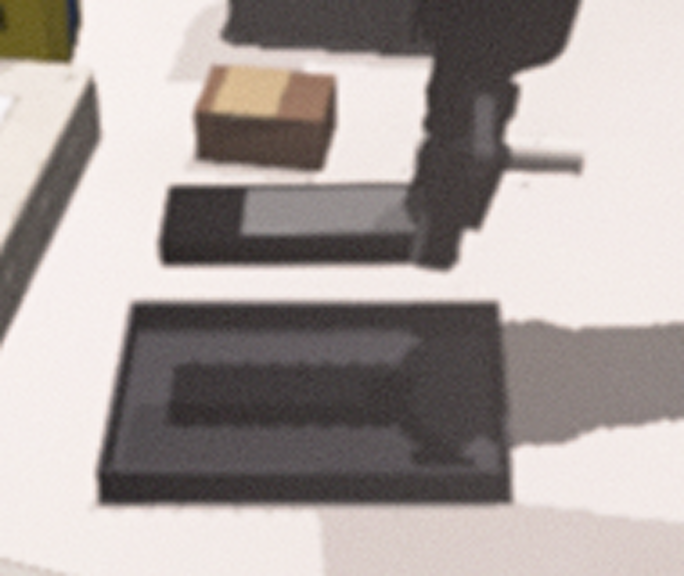

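The pack is held near level over the tray: its underside edge runs from crop (165,264) to (412,262), and the fingertip at (435,268) is barely below it. I'll work out the pitch.

```bash
python3 -c "
from goal import *
s=sense();x,y,a=F['t'];t=s['tool_pos'];obs=np.array([[165,264],[412,262]])/3.6+[210,270]
for p in(-.05,0,.05):
    Q=R.from_euler('z',a)*R.from_euler('y',p)   # p>0: far end down
    P=t+Q.apply(np.array([[57+75,24,8.6-9],[57-55,24,8.6-9]])/1000)
    u=proj('side',P);print(p,u.round(1).tolist(),obs.round(1).tolist())
goal('t',[-60,0,30],13)
goal('t',[-60,0,10],13)"
```

```text
-0.05 [[254.3, 339.5], [327.2, 342.3]] [[255.8, 343.3], [324.4, 342.8]]
0 [[254.5, 342.4], [327.2, 342.3]] [[255.8, 343.3], [324.4, 342.8]]
0.05 [[254.8, 345.3], [327.2, 342.3]] [[255.8, 343.3], [324.4, 342.8]]
13.4333 shift [-19.3  -5.3  87.3] turn [0.006 0.002 0.   ] world [0.522 0.238 0.03 ]
13.4333 shift [-23.8  -5.5 106.8] turn [0.006 0.002 0.   ] world [0.522 0.238 0.01 ]
```

Call:
{"fn": "send_rows", "kwargs": {"targets": [[-1, -1, 6, 0, 0, 0, 1], [-4, -2, 18, 0.006, 0, 0, 1], [-8, -3, 36, 0.006, 0, 0, 1], [-12, -5, 56, 0.006, 0, 0, 1], [-16, -5, 72, 0.006, 0, 0, 1], [-18, -5, 82, 0.006, 0, 0, 1], [-19, -5, 87, 0.006, 0, 0, 1], [-19, -5, 87, 0.006, 0, 0, 1]]}}

```text
clock: 14.1
tool_pos: [0.5216, 0.238, 0.0297]
orientation: [0.991, 0.068, 0.112, -0.008]
contact_force: [0.1, 0.4, -2.2]
gripper_width: 0.0464
gripper_force: 73.0
```

```bash
python3 -c "
from goal import *
where('t');goal('t',[-60,0,15],13);goal('t',[-60,0,7],13)"
```

```text
in t [-60.    0.1  29.7] [ 0.222  0.    -0.975] F [ 0.132  0.447 -2.199] w 0.0463870399696279 72.96298742294312 q [-1.176  0.528  0.736  2.108 -0.579  0.479 -1.485]
14.1 shift [-3.3  0.1 14.4] turn [-0.     0.003  0.   ] world [0.522 0.238 0.015]
14.1 shift [-5.1  0.1 22.2] turn [-0.     0.003  0.   ] world [0.522 0.238 0.007]
```

Call:
{"fn": "send_rows", "kwargs": {"targets": [[-1, 0, 3, 0, 0, 0, 1], [-2, 0, 8, 0, 0, 0, 1], [-3, 0, 12, 0, 0, 0, 1], [-4, 0, 16, 0, 0, 0, 1], [-4, 0, 18, 0, 0, 0, 1], [-5, 0, 20, 0, 0, 0, 1], [-5, 0, 21, 0, 0, 0, 1], [-5, 0, 21, 0, 0, 0, 1]]}}

```text
clock: 14.77
tool_pos: [0.5214, 0.2389, 0.0083]
orientation: [0.991, 0.068, 0.112, -0.008]
contact_force: [0.1, -0.5, -1.9]
gripper_width: 0.0463
gripper_force: 73.0
```

```bash
python3 -c "
from goal import *
where('t');goal('t',[-60,0,5],13)"
```

```text
in t [-60.1   1.    8.3] [ 0.223  0.001 -0.975] F [ 0.058 -0.543 -1.892] w 0.04626596538297867 72.96244740486145 q [-1.133  0.56   0.682  2.11  -0.62   0.439 -1.453]
14.7667 shift [-0.6  1.   3.2] turn [-0.001  0.002  0.001] world [0.522 0.238 0.005]
```

No contact yet, so I'll creep down.

Call:
{"fn": "send_rows", "kwargs": {"targets": [[0, 0, 1, 0, 0, 0, 1], [0, 0, 2, 0, 0, 0, 1], [-1, 0, 3, 0, 0, 0, 1], [-1, 0, 3, 0, 0, 0, 1]]}}

```text
clock: 15.1
tool_pos: [0.5213, 0.239, 0.0054]
orientation: [0.991, 0.068, 0.112, -0.008]
contact_force: [-0.1, 1.0, -1.7]
gripper_width: 0.0467
gripper_force: 72.9
```

Call:
{"fn": "send_rows", "kwargs": {"targets": [[0, 0, 1, 0, 0, 0, 1], [0, 0, 2, 0, 0, 0, 1], [-1, 0, 2.5, 0, 0, 0, 1], [-1, 0, 2.5, 0, 0, 0, 1]]}}

```text
clock: 15.43
tool_pos: [0.5216, 0.2391, 0.0046]
orientation: [0.991, 0.068, 0.112, -0.009]
contact_force: [-6.3, -2.0, 14.8]
gripper_width: 0.0466
gripper_force: 75.1
```

Contact with the tray floor. Relax slightly and open part-way.

Call:
{"fn": "send_rows", "kwargs": {"targets": [[0, 0, -1, 0, 0, 0, 1], [0, 0, -1, 0, 0, 0, -0.35], [0, 0, -1, 0, 0, 0, -0.35], [0, 0, -1, 0, 0, 0, -0.35], [0, 0, -1, 0, 0, 0, -0.35], [0, 0, -1, 0, 0, 0, -0.35], [0, 0, -1, 0, 0, 0, -0.35]], "newtons": 20}}

```text
clock: 16.02
tool_pos: [0.5206, 0.2387, 0.0036]
orientation: [0.991, 0.068, 0.112, -0.008]
contact_force: [0.4, -0.8, -0.3]
gripper_width: 0.0577
gripper_force: 0.0
```

Call:
{"fn": "send_rows", "kwargs": {"targets": [[0, 0, -4, 0, 0, 0, -0.35], [0, 0, -12, 0, 0, 0, -0.35], [0, 0, -25, 0, 0, 0, -0.35], [0, 0, -45, 0, 0, 0, -0.35], [0, 0, -70, 0, 0, 0, -0.35], [0, 0, -95, 0, 0, 0, -0.35], [0, 0, -115, 0, 0, 0, -0.35], [0, 0, -120, 0, 0, 0, -0.35]]}}

```text
clock: 16.68
tool_pos: [0.4954, 0.2358, 0.1239]
orientation: [0.991, 0.068, 0.114, -0.01]
contact_force: [-0.4, 0.6, 0.3]
gripper_width: 0.0575
gripper_force: 0.0
```

```bash
python3 -c "
from goal import *
where('t')
a=grab_frame('side')[170:430,210:410]; b=grab_frame('top')[190:320,120:300]
for c in('side','top'): print([(x['conf'],world(c,x['centre'])) for x in recognise(c,'pack')[:1]])
b=cv2.resize(b,(360,260),interpolation=2)
cv2.imwrite('pics/p7.png',cv2.hconcat([cv2.resize(a,(430,559),interpolation=2),cv2.copyMakeBorder(b,0,299,0,0,0)]))"
```

```text
in t [-86.3   1.5 123.9] [ 0.227  0.004 -0.974] F [-0.378  0.632  0.333] w 0.05753517380801975 0.0 q [-1.453  0.335  1.006  2.135 -0.35   0.631 -1.674]
[(0.95, array([0.584, 0.26 , 0.022]))]
[(0.58, array([0.582, 0.244, 0.025]))]
```

View pics/p7.png

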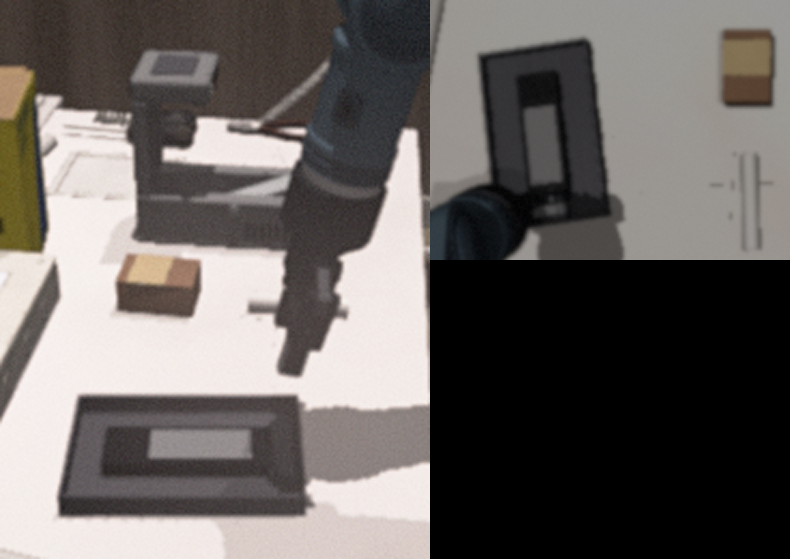

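The pack lies flat and label up, centred in the tray (side crop about (185,450), top crop (545,130)). The box and offcut haven't moved, and the arm is clear. Handing in.

```bash
python3 -c "
from cell import *
print(close_job())"
```

```text
the job is handed in; nothing more can be done
None
```

The pack was tipped up in the dock, lifted out and laid flat and label up in the middle of the tray. The job was handed in at about 17 s of the 58 s allowed, and no verdict came back. The box of screws and the offcut had not moved in the last pictures. The pliers were not checked at the end, but nothing went near them.

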